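Hold the router and point out the clamp left open

TASK

One of the four toggle clamps holding the blank on the router bed has been left open, its red handle standing up. Press the yellow feed-hold button on the push-button station all the way down and let it go, so that the router cannot start its cut, then point at the open clamp for the operator: bring the fingertips just above the end of its raised handle, a couple of centimetres off and without touching it, stay there for at least two seconds and finish still pointing. The operator will reseat the blank: touch no clamp nor the fixture, leave the other two buttons alone and do not disturb the things lying about.

Things in the scene. Friction and masses are not known exactly. Their poses are not given: they have to be found in the camera images.
- hold_top (a point): Centre of the top face of the yellow feed-hold button, the middle one of three on the station: a flat round cap 23 mm across in a 30 mm aluminium bezel, standing 11 mm above the bezel and 16 mm above the station's lid; its top is 74 mm above the bed.
- station: Push-button station: grey box 230 x 82 mm, 58 mm high, fixed flat on the bed, buttons up, on the robot's left or right. Along its x axis (roughly away from the robot) from its origin, the centre of its underside: green start at -75 mm, yellow feed hold at -10 mm, red mushroom emergency stop at +68 mm (40 mm across, its top 89 mm above the bed).
- hold (a joint): Travel of the yellow feed-hold button: 0 up, 0.006 m fully down (about 5 N); it springs back when released.
- start (a joint): Travel of the green start button: 0 up, 0.006 m down. To be left alone.
- estop (a joint): Travel of the red mushroom emergency stop: 0 up, 0.006 m down. To be left alone.
- handle_end (a point): Middle of the free end of the open clamp's raised handle (red grip 18 mm thick, with a round end; the clamp's highest point, about 150 to 165 mm above the bed). The grip leans up and away from the robot, 5 to 30 degrees off upright, and the steel bar of the same clamp stands up about 25 to 85 mm nearer the robot, its top some 45 to 65 mm lower.
- clamp_open: The toggle clamp left open, steel with a red grip, in any of the four places of the row at the far side of the blank; neighbours are about 110 mm apart. Handle and bar are both raised and swing if touched. Origin: centre of its foot (46 x 44 mm), on the base board 18 mm above the bed; z up, x away from the robot, along the clamp.
- clamp_b: Closed horizontal toggle clamp, same make as the open one, its red-gripped handle lying flat away from the robot and its bar down on the blank; about 205 mm long, 50 mm high. Origin: centre of its foot, on the base board.
- clamp_c: Closed horizontal toggle clamp, same make as the open one, its red-gripped handle lying flat away from the robot and its bar down on the blank; about 205 mm long, 50 mm high. Origin: centre of its foot, on the base board.
- clamp_d: Closed horizontal toggle clamp, same make as the open one, its red-gripped handle lying flat away from the robot and its bar down on the blank; about 205 mm long, 50 mm high. Origin: centre of its foot, on the base board.
- fixture: Fixed plywood base board (300 x 460 mm, 18 mm thick) carrying the brown MDF blank (170 x 430 x 12 mm, carved outlines) and a dark fence strip at its near edge (top 40 mm above the bed). Origin: centre of its underside; x away from the robot, y along the row of clamps.
- plaque_a: Loose finished MDF plaque, about 80 x 92 mm, 12 mm thick, on the bed beyond the fixture, far left. Origin: centre of its underside.
- plaque_b: The same kind of loose plaque, on the right.
- spanner: Loose steel spanner, about 170 mm long, lying beyond the fixture on the right.
- brush: Loose flat brush with a wooden handle, about 190 mm long, lying beyond the fixture on the left.
- cleaner: Loose pink bottle with a white cap, 68 mm across, 150 mm high, left of the fixture. Origin: centre of its underside.
- ear_defenders: Loose blue ear defenders lying at the far right, about 170 x 170 mm, 65 mm high.

How it is judged:
On the way, in this order (a step that is already met when the one before it is completed fails the run):
1. the yellow feed-hold button is pressed down (value of joint hold above 0.0045 m), for 0.05 s.
2. the button has been let go and the fingertips dwell just above the end of the open clamp's raised handle (horizontal distance between the grasp point and handle_end below 0.03 m and distance between the grasp point and handle_end between 0.024 and 0.085 m and z of the grasp point in the frame of clamp_open above 0.163 m and value of joint hold below 0.0015 m), for 2 s.
At the end, for the whole second after the job is handed in: The grasp point (about 19 mm behind the fingertips) stays above the raised handle's end, within 30 mm of it sideways and 24 to 85 mm away, so the tips are some 5 to 65 mm off; all three buttons are up; the handle has moved less than 8 mm (all of step 2 and value of joint each of start, estop below 0.0015 m and distance of handle_end from where it was at the start of the episode below 0.008 m); the robot touches nothing.
It fails at once if the open clamp is touched or its handle moves more than 8 mm (contact force between any of the fingers, the arm and clamp_open above 0.5 N or distance of handle_end from where it was at the start of the episode above 0.008 m).
It fails at once if a closed clamp is touched (contact force between any of the fingers, the arm and clamp_b above 0.5 N or contact force between any of the fingers, the arm and clamp_c above 0.5 N or contact force between any of the fingers, the arm and clamp_d above 0.5 N).
It fails at once if the fixture or the blank is touched (contact force between any of the fingers, the arm and fixture above 0.5 N).
It fails at once if the green start button or the emergency stop is pressed (value of joint any of start, estop above 0.002 m).
It fails at once if a loose thing is moved or lifted by more than 10 mm (distance of any of plaque_a, plaque_b, spanner, brush, cleaner, ear_defenders from where it was at the start of the episode above 0.01 m).
It also fails if it takes over 38 s, if anything falls off the work surface, if the arm or the gripper's body presses on something with over 40 N, if the wrist force passes 120 N, or if a joint passes its speed limit or range.

ROBOT

A 7-joint arm with a two-finger parallel gripper is mounted at the origin on the work surface. World frame = base frame: x ahead of the robot, y to its left, z up, the work surface at z = 0. Lengths are in m, angles in rad, forces in N, time in s.
With the tool pointing down it reaches from about 0.4 to 0.85 m from the base axis. Payload 4.4 kg.
Tool frame: the origin (TCP) lies at the very end of the fingers, on their centre line; the grasp point (between the pads) lies grasp_offset behind it (grasp_offset is the distance from the TCP to the grasp point, in m); z points along the fingers, y is the line along which they close (so a half turn about z gives the same grasp; the last joint's range is limited). The gripper opens to 94 mm and grips with 3 to 60 N. Pads are 16 mm wide; open, the fingers measure 119 mm over their backs; the gripper's body (75 mm by 177 mm) begins 78 mm behind the grasp point.
Start: joints at [1.223, 0.628, 0.038, 1.517, -0.027, 0.996, -0.02], TCP at [0.181, -0.624, 0.205] pointing down, gripper open.
Joint ranges: [-3.06, 3.06], [-0.37, 2.12], [-1.25, 1.32], [0.18, 2.47], [-1.1, 4.24], [0.23, 1.98], [-2.94, 2.94]. Speed limits (rad/s): [2.57, 2.57, 3.14, 3.14, 3.14, 3.14, 3.14].

INTERFACE

Orientations are given as [roll, pitch, yaw] about the fixed x, y, z axes, in that order (R = Rz(yaw) Ry(pitch) Rx(roll)).
In Python, from plant import get_state, get_image, calibration, close_job, grasp_offset gives the robot as it stands. The module is installed in compiled form; this text tells all that it offers.
- The arm moves only by the tool servo_tool, never from a script. Its argument "steps" is a list of rows, each a list of 5 numbers: the shift along the tool's x, y, z in mm, then the turn about the tool's z in degrees, then the closure, from 0 (fully open) to 1 (shut). A call has 1 to 12 rows; each row shifts and turns the commanded pose from where the row before left it, along the tool's axes as they then stand; what a row does not reach is not made up. A row lasts 1/12 s, in which the tool goes at most 41.7 mm and 7.16 degrees, less where a joint would pass 70% of its speed; a pose out of reach is approached as far as the arm can. A call is refused whole if a number of a shift passes 41.7 or a number of a turn 7.16, either way. A call with a gripper value outside its range is refused whole. The fingers move at their own pace and stop on an object; "squeeze" is the grip in N (left out, the last holds). Time passes only in rows, so rows that do not move let the fingers close. It gives the time, the measured TCP pose, the force, the opening and the grip force at its end, in the units of the state.
- get_state(): the state, without advancing time (a new reading comes with each control period).
- get_image(name): name is "scene" or "top" or "wrist"; returns the picture (420x560x3 uint8, blue, green, red); there is no depth.
- calibration(name): a dict with "fov_y" (degrees; the focal length in pixels is half the picture's height over the tangent of half this angle, whatever the lens; pixels are square), "cx", "cy" (the principal point, pixels), "distortion" ([k1, k2, p1, p2, k3] as OpenCV has them; the pictures are not rectified), "rvec" (rotation vector, rad) and "tvec" (3), from world to camera coordinates, as OpenCV has them. Camera axes: x right, y down, z forward; pixel columns grow to the right and rows downward; lengths in m; the calibration is good to about 2 mm. A picture is of the moment at which its call begins: read the wrist's pose just before it. calibration takes no time and is no camera call; for the wrist camera it gives the pose at the moment of the call.
- close_job(): hands the job in; it is judged then, once.
The state is a dict: "t": time; "qpos": joint angles; "joint_vel": joint speeds; "joint_torque": joint torques, N m; "tool_pos": TCP position; "tool_rot": TCP orientation; "contact_force": force on the tool from outside, world axes, zero at the start; "wrist_torque": the same for the moment, N m; "grip_width": finger opening in m; "finger_force": force on a finger pad.
Only numpy, scipy, OpenCV 4.12 (cv2) and the standard library are available. Lean on these libraries where they do the work, as an engineer would, in place of code of your own. Each camera call takes 0.05 s, during which the arm holds its last target. There are 200 camera calls.

## Working session

There is one attempt and no reset: what is moved stays moved. The work goes in short steps, Python scripts to look and compute and a tool call to move; the robot and the scene stay as the last step left them, time stands still between calls to the robot, and variables do not carry over. Pictures are saved under pics/ and viewed, at most 10 in all, crops included, and the job is handed in when it is done.

Besides the shell and the picture viewer there is one more tool, called after ">>>" as name([rows], argument=value, ...), one row to a line, values as JSON. servo_tool: Moves the arm, as the interface text tells. Its arguments: {"type":"object","properties":{"steps":{"type":"array"},"squeeze":{"type":"number"}},"required":["steps"]}

```bash
mkdir -p pics; cat > h.py <<'E'
import numpy as np, cv2
from plant import *
def cal(n):
    c=calibration(n); f=210/np.tan(np.radians(c["fov_y"])/2)
    K=np.array([[f,0,c["cx"]],[0,f,c["cy"]],[0,0,1.]])
    R=cv2.Rodrigues(np.array(c["rvec"],float))[0]; t=np.array(c["tvec"],float).ravel()
    return K,np.array(c["distortion"],float),R,t
def ray(C,uv):
    K,d,R,t=C
    p=cv2.undistortPoints(np.array([[uv]],float),K,d)[0,0]
    v=R.T@np.array([p[0],p[1],1]); return -R.T@t, v/np.linalg.norm(v)
def onz(C,uv,z):
    o,v=ray(C,uv); return o+v*(z-o[2])/v[2]
def tri(C1,a,C2,b):
    o1,v1=ray(C1,a);o2,v2=ray(C2,b)
    s=np.linalg.lstsq(np.c_[v1,-v2],o2-o1,rcond=None)[0]
    p,q=o1+s[0]*v1,o2+s[1]*v2
    return (p+q)/2,np.linalg.norm(p-q)
def proj(C,P):
    K,d,R,t=C
    return cv2.projectPoints(np.array([P],float),cv2.Rodrigues(R)[0],t,K,d)[0].ravel()
def blobs(im,lo,hi,amin=30):
    h=cv2.cvtColor(im,cv2.COLOR_BGR2HSV)
    m=cv2.inRange(h,lo,hi)
    if lo[0]==0: m|=cv2.inRange(h,(172,lo[1],lo[2]),(180,255,255))
    n,l,s,c=cv2.connectedComponentsWithStats(m)
    return [(s[i].tolist(),c[i].round(1).tolist()) for i in range(1,n) if s[i][4]>=amin]
E
python3 - <<'E'
from h import *
s=get_state();print(s["t"],s["tool_pos"],s["tool_rot"],grasp_offset)
for n in("scene","top"):
    im=get_image(n);cv2.imwrite(f"pics/{n}0.png",im)
    C=cal(n);print(n,-C[2].T@C[3])
    print("Y",blobs(im,(20,120,120),(35,255,255)));print("R",blobs(im,(0,130,70),(8,255,255)))
E
```

```text
0.0 [ 0.1805999  -0.62371581  0.20457936] [-3.13974442e+00 -5.04221341e-06  2.81766661e-01] 0.0188
scene [ 1.30199771 -0.78921713  0.85934389]
Y [([182, 45, 36, 20, 546], [199.5, 54.9]), ([166, 237, 7, 7, 37], [169.0, 239.5]), ([172, 251, 20, 13, 121], [181.8, 258.3])]
R [([136, 10, 18, 13, 175], [145.5, 15.5]), ([329, 192, 21, 11, 102], [339.1, 196.9]), ([282, 198, 10, 19, 102], [286.9, 207.1]), ([312, 208, 21, 11, 114], [322.2, 213.3]), ([174, 246, 13, 12, 123], [180.1, 251.3]), ([268, 246, 23, 13, 126], [279.2, 252.3])]
top [ 0.27999536 -0.01079479  1.62567324]
Y [([375, 217, 16, 16, 79], [380.2, 226.3])]
R [([321, 157, 7, 22, 112], [324.3, 167.2]), ([256, 162, 7, 21, 113], [259.3, 172.1]), ([225, 165, 6, 21, 104], [227.6, 175.1]), ([291, 175, 5, 14, 59], [292.8, 181.5]), ([379, 218, 11, 11, 93], [384.2, 223.0])]
```

View pics/scene0.png

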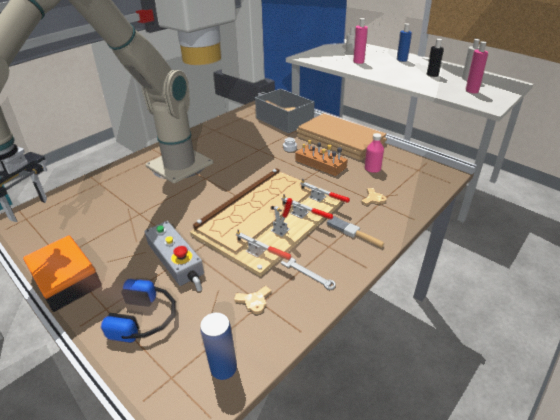

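View pics/top0.png

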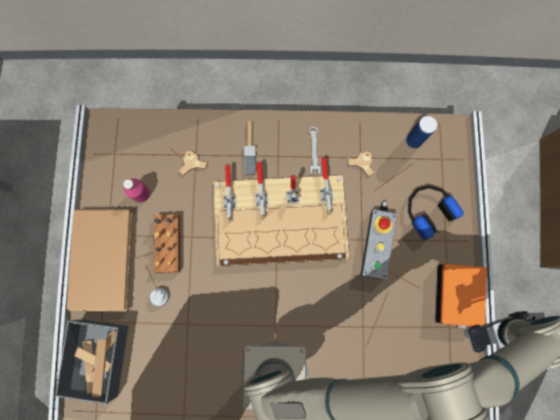

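The third clamp from the left is the open one: its handle is at top (293,181) and scene (287,207). The station is on the right, with the yellow button at scene (169,240) and top (380,247).

```bash
python3 - <<'E'
from h import *
S,T=cal("scene"),cal("top")
a=cv2.imread("pics/scene0.png");b=cv2.imread("pics/top0.png")
print(blobs(b[235:260,365:395],(18,90,90),(38,255,255),5), blobs(b[205:290,360:400],(40,80,50),(90,255,255),8),blobs(a[220:290,140:215],(40,80,50),(90,255,255),8))
print("hold scene",onz(S,(169,239.5),.074), "top",onz(T,(380,247),.074))
print("estop scene",onz(S,(180.1,251.3),.085),"top",onz(T,(384.2,223),.085))
def red(im,x0,y0,x1,y1):
    h=cv2.cvtColor(im,cv2.COLOR_BGR2HSV);m=cv2.inRange(h,(0,110,50),(8,255,255))|cv2.inRange(h,(172,110,50),(180,255,255))
    ys,xs=np.nonzero(m[y0:y1,x0:x1]);return np.c_[xs+x0,ys+y0]
A=red(a,278,192,296,222);B=red(b,286,170,300,192)
for P in(A,B):
    for y in np.unique(P[:,1]): r=P[P[:,1]==y][:,0];print(y,r.min(),r.max(),end="; ")
    print()
for ua in((287,199),(289,200),(290,201)):
    for ub in((293,176),(293,178)): print(ua,ub,tri(S,ua,T,ub))
E
python3 -c "
import cv2;a=cv2.imread('pics/scene0.png')[170:260,250:350];b=cv2.imread('pics/top0.png')[160:250,250:350]
cv2.imwrite('pics/c0.png',cv2.resize(cv2.hconcat([a,b]),None,fx=4,fy=4,interpolation=2))"
```

```text
[([12, 8, 7, 7, 35], [15.1, 10.9])] [([15, 57, 6, 7, 30], [17.3, 60.2])] [([17, 5, 7, 7, 37], [19.8, 8.3])]
hold scene [ 0.44819879 -0.35171546  0.074     ] top [ 0.43390558 -0.3502      0.074     ]
estop scene [ 0.52565008 -0.36680818  0.085     ] top [ 0.51396309 -0.36383078  0.085     ]
198 288 290; 199 287 291; 200 287 291; 201 287 291; 202 286 291; 203 285 291; 204 285 291; 205 285 290; 206 285 290; 207 285 290; 208 285 289; 209 284 289; 210 284 289; 211 284 288; 212 283 288; 213 283 287; 214 282 287; 215 282 286; 216 283 286; 217 284 285; 
175 291 294; 176 291 295; 177 290 295; 178 291 295; 179 291 295; 180 291 295; 181 291 295; 182 291 295; 183 291 295; 184 291 295; 185 291 294; 186 291 294; 187 291 294; 188 292 294; 
(287, 199) (293, 176) (array([ 0.65243947, -0.05421048,  0.15493031]), np.float64(0.0034931753048809675))
(287, 199) (293, 178) (array([ 0.64815314, -0.05272872,  0.1515848 ]), np.float64(0.0010293143989011458))
(289, 200) (293, 176) (array([ 0.65527986, -0.05241388,  0.15102716]), np.float64(0.0017597537811195677))
(289, 200) (293, 178) (array([ 0.65099818, -0.05092945,  0.14767871]), np.float64(0.006317918272684348))
(290, 201) (293, 176) (array([ 0.65700988, -0.05166461,  0.14750512]), np.float64(0.004115355205189636))
(290, 201) (293, 178) (array([ 0.65272706, -0.0501775 ,  0.14414391]), np.float64(0.008695042338184576))
```

View pics/c0.png

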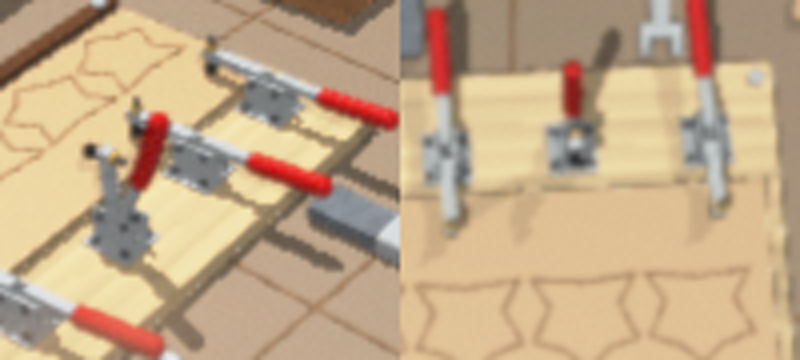

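The end of the raised handle is at about (0.653,-0.053,0.153). The button is at about (0.44,-0.35). I'll go near the button and refine with the wrist camera.

>>> servo_tool([
  [32,-20,0,0,1],
  [32,-20,0,0,1],
  [32,-20,0,0,1],
  [32,-20,0,0,1],
  [32,-20,0,0,1],
  [32,-20,0,0,1],
  [32,-20,0,0,1],
  [32,-20,0,0,1],
  [32,-20,0,0,1],
  [0,0,0,0,1],
  [0,0,0,0,1],
], squeeze=10)

```text
t: 1.02
tool_pos: [0.4092, -0.3689, 0.2052]
tool_rot: [-3.141, -0.0, 0.287]
contact_force: [-1.1, -0.5, 0.4]
grip_width: 0.0242
finger_force: 0.0
```

```bash
python3 - <<'E'
from h import *
s=get_state();W=cal("wrist");im=get_image("wrist");cv2.imwrite("pics/w1.png",im)
print(s["t"],s["tool_pos"],s["tool_rot"],s["grip_width"],s["contact_force"])
print("Y",[(b,onz(W,b[1],.074)) for b in blobs(im,(20,110,90),(36,255,255),100)])
print("G",[(b,onz(W,b[1],.074)) for b in blobs(im,(45,90,50),(90,255,255),100)])
print("R",[(b,onz(W,b[1],.087)) for b in blobs(im,(0,130,70),(8,255,255),100)])
print("tcp px",proj(W,s["tool_pos"]))
E
```

```text
1.0167 [ 0.40917848 -0.3689387   0.20519369] [-3.14053028e+00 -3.98112762e-04  2.87469936e-01] 0.024222330076871412 [-1.05383404 -0.47834038  0.35574365]
Y [(([273, 66, 60, 63, 1337], [299.9, 98.4]), array([ 0.51446155, -0.36059281,  0.074     ])), (([257, 158, 22, 21, 342], [267.2, 168.3]), array([ 0.44102774, -0.34896738,  0.074     ])), (([222, 328, 11, 55, 209], [225.7, 356.9]), array([ 0.20005418, -0.36394491,  0.074     ]))]
G [(([232, 212, 20, 21, 318], [241.1, 221.7]), array([ 0.37767838, -0.33783453,  0.074     ]))]
R [(([284, 74, 41, 44, 1411], [304.2, 95.5]), array([ 0.5169782 , -0.36295637,  0.087     ]))]
tcp px [276.9756736  256.45021677]
```

View pics/w1.png

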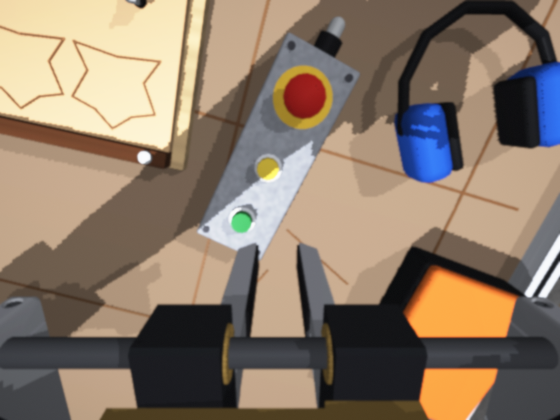

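The wrist picture shows the yellow button at (267,168), which gives (0.441,-0.349), with the green and red buttons at consistent spacing. I'll move over it and descend.

>>> servo_tool([
  [18,-5,0,0,1],
  [18,-5,0,0,1],
  [0,0,30,0,1],
  [0,0,30,0,1],
  [0,0,30,0,1],
  [0,0,22,0,1],
  [0,0,0,0,1],
  [0,0,0,0,1],
])

```text
t: 1.73
tool_pos: [0.4372, -0.353, 0.0927]
tool_rot: [-3.14, 0.002, 0.279]
contact_force: [0.5, -0.9, 0.0]
grip_width: 0.0006
finger_force: 0.0
```

```bash
python3 - <<'E'
from h import *
s=get_state();W=cal("wrist");im=get_image("wrist");cv2.imwrite("pics/w2.png",im)
print(s["t"],s["tool_pos"],s["tool_rot"],s["grip_width"],s["contact_force"],proj(W,s["tool_pos"]))
for b in blobs(im,(20,110,90),(36,255,255),100): print(b,onz(W,b[1],.074))
E
```

```text
1.7333 [ 0.43718075 -0.35299174  0.09272176] [-3.14008289e+00  2.39651955e-03  2.78843083e-01] 0.0005893089746666566 [ 0.49017331 -0.8859482   0.02975823] [276.94296706 256.47325708]
([280, 89, 89, 91, 2609], [315.8, 129.5]) [ 0.51927044 -0.35487135  0.074     ]
([258, 221, 31, 32, 633], [273.0, 234.4]) [ 0.44397645 -0.34816586  0.074     ]
([330, 403, 25, 8, 102], [342.8, 405.8]) [ 0.31107544 -0.44676074  0.074     ]
```

View pics/w2.png

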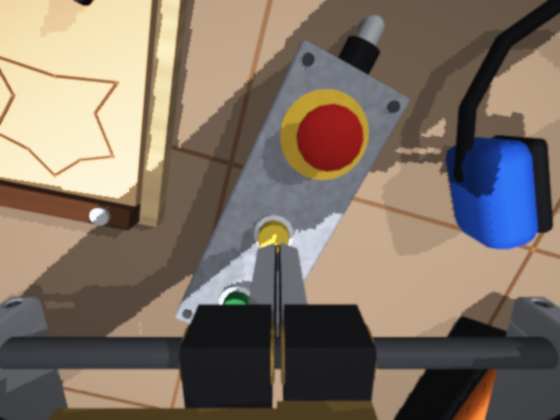

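>>> servo_tool([
  [5,-3,0,0,1],
  [0,0,10,0,1],
  [0,0,8,0,1],
  [0,0,5,0,1],
  [0,0,4,0,1],
  [0,0,0,0,1],
  [0,0,0,0,1],
])

```text
t: 2.37
tool_pos: [0.4438, -0.3475, 0.0681]
tool_rot: [3.141, -0.001, 0.282]
contact_force: [-2.0, 1.8, 14.9]
grip_width: 0.0003
finger_force: 7.4
```

The force is 14.9 N at z=0.068, so the button is bottomed. Next I'll release, lift and move toward the clamp at a safe height.

>>> servo_tool([
  [0,0,-20,0,1],
  [0,0,-40,0,1],
  [0,0,-40,0,1],
  [0,0,-40,0,1],
  [0,0,-40,0,1],
  [0,0,-40,0,1],
  [0,0,0,0,1],
])

```text
t: 2.95
tool_pos: [0.4466, -0.3503, 0.2943]
tool_rot: [3.13, -0.009, 0.281]
contact_force: [0.4, -0.2, 0.7]
grip_width: 0.0004
finger_force: 0.0
```

>>> servo_tool([
  [28,-22,0,0,1],
  [28,-22,0,0,1],
  [28,-22,0,0,1],
  [28,-22,0,0,1],
  [28,-22,0,0,1],
  [28,-22,0,0,1],
  [28,-22,0,0,1],
  [28,-22,0,0,1],
  [0,0,0,0,1],
  [0,0,0,0,1],
])

```text
t: 3.78
tool_pos: [0.61, -0.1133, 0.2853]
tool_rot: [-3.14, 0.001, 0.287]
contact_force: [-0.3, -0.5, 1.3]
grip_width: 0.0007
finger_force: 0.0
```

```bash
python3 - <<'E'
from h import *
s=get_state();W=cal("wrist");im=get_image("wrist");cv2.imwrite("pics/w3.png",im)
print(s["t"],s["tool_pos"],s["tool_rot"],s["contact_force"])
print("expected",proj(W,(.653,-.053,.153)))
for b in blobs(im,(0,130,70),(8,255,255),100): print(b,onz(W,b[1],.15))
E
```

```text
3.7833 [ 0.60995109 -0.11334504  0.28525305] [-3.14024093e+00  9.42571661e-04  2.86642674e-01] [-0.30082844 -0.52730199  1.29967445]
expected [231.52460414 145.93433474]
([59, 26, 20, 71, 1178], [68.6, 61.1]) [0.68548217 0.11306113 0.15      ]
([151, 45, 18, 68, 999], [159.6, 78.2]) [0.69487244 0.02837564 0.15      ]
([326, 85, 26, 64, 891], [338.1, 116.2]) [ 0.71023862 -0.14644044  0.15      ]
([222, 137, 20, 25, 350], [231.8, 148.4]) [ 0.65031424 -0.05350879  0.15      ]
([413, 284, 29, 26, 564], [426.5, 296.6]) [ 0.54811325 -0.31502359  0.15      ]
```

View pics/w3.png

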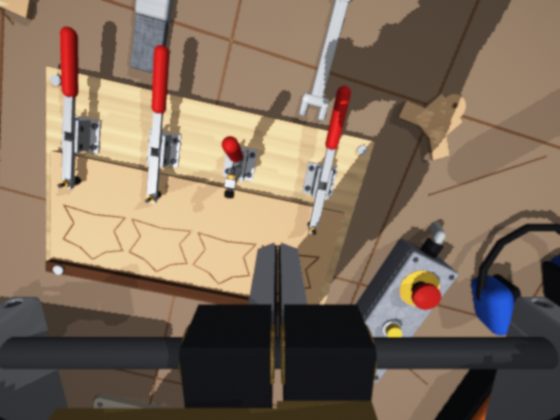

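The handle tip is at (230,146), where I predicted it. Now I'll move over it and descend to about 28 mm above.

>>> servo_tool([
  [29,-23,0,0,1],
  [29,-23,0,0,1],
  [0,0,0,0,1],
  [0,0,30,0,1],
  [0,0,30,0,1],
  [0,0,25,0,1],
  [0,0,15,0,1],
  [0,0,0,0,1],
  [0,0,0,0,1],
  [0,0,0,0,1],
])

```text
t: 4.67
tool_pos: [0.6529, -0.0572, 0.1878]
tool_rot: [3.14, -0.002, 0.28]
contact_force: [0.4, -0.2, 0.7]
grip_width: 0.0004
finger_force: 0.0
```

```bash
python3 - <<'E'
from h import *
s=get_state();print(s["t"],s["tool_pos"],s["contact_force"])
S=cal("scene");a=get_image("scene");cv2.imwrite("pics/s4.png",cv2.resize(a[130:270,200:380],None,fx=4,fy=4))
print(proj(S,s["tool_pos"]),proj(S,(.653,-.053,.153)))
print(blobs(a,(20,110,90),(36,255,255),20),blobs(a[190:222,278:296],(0,130,70),(8,255,255)))
E
```

```text
4.6667 [ 0.65286417 -0.0572199   0.18778572] [ 0.44107101 -0.24759264  0.69904352]
[286.94468674 190.2104805 ] [287.99535271 199.3088688 ]
[([190, 44, 31, 21, 477], [205.1, 54.7]), ([166, 237, 7, 7, 38], [169.0, 239.6]), ([172, 251, 20, 13, 132], [181.8, 258.3])] [([4, 8, 10, 19, 102], [8.9, 17.1])]
```

View pics/s4.png

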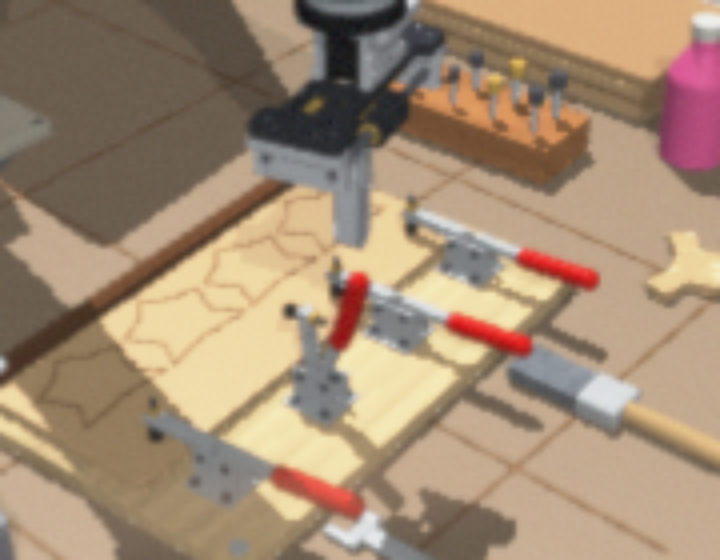

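The fingertips are just above the raised handle, the handle hasn't moved and the yellow button is back up. I'll trim slightly and dwell.

>>> servo_tool([
  [1,-4,6,0,1],
  [0,0,0,0,1],
  [0,0,0,0,1],
  [0,0,0,0,1],
  [0,0,0,0,1],
  [0,0,0,0,1],
  [0,0,0,0,1],
  [0,0,0,0,1],
  [0,0,0,0,1],
  [0,0,0,0,1],
  [0,0,0,0,1],
  [0,0,0,0,1],
])

```text
t: 5.72
tool_pos: [0.6521, -0.0517, 0.1805]
tool_rot: [-3.142, -0.0, 0.282]
contact_force: [-0.7, 0.8, 0.6]
grip_width: 0.0006
finger_force: 0.0
```

>>> servo_tool([
  [0,0,0,0,1],
  [0,0,0,0,1],
  [0,0,0,0,1],
  [0,0,0,0,1],
  [0,0,0,0,1],
  [0,0,0,0,1],
  [0,0,0,0,1],
  [0,0,0,0,1],
  [0,0,0,0,1],
  [0,0,0,0,1],
  [0,0,0,0,1],
  [0,0,0,0,1],
])

```text
t: 6.72
tool_pos: [0.6522, -0.0517, 0.1805]
tool_rot: [3.142, -0.0, 0.282]
contact_force: [0.9, 0.0, -0.2]
grip_width: 0.0006
finger_force: 0.0
```

>>> servo_tool([
  [0,0,0,0,1],
  [0,0,0,0,1],
  [0,0,0,0,1],
  [0,0,0,0,1],
  [0,0,0,0,1],
  [0,0,0,0,1],
  [0,0,0,0,1],
  [0,0,0,0,1],
  [0,0,0,0,1],
  [0,0,0,0,1],
  [0,0,0,0,1],
  [0,0,0,0,1],
])

```text
t: 7.72
tool_pos: [0.6522, -0.0517, 0.1805]
tool_rot: [3.142, -0.0, 0.282]
contact_force: [0.7, 0.4, -0.3]
grip_width: 0.0006
finger_force: 0.0
```

```bash
python3 -c "
from plant import *
s=get_state();print(s['t'],s['tool_pos'],s['contact_force']);print(close_job())"
```

```text
7.7167 [ 0.65216309 -0.05172703  0.1804888 ] [ 0.68074872  0.39220088 -0.27661459]
the job is handed in; nothing more can be done
None
```

I pressed the feed-hold button fully down and let it go. The fingertips then held about 27 mm above the open clamp's raised handle for 3 s with no sign of contact, and I handed the job in at 7.7 s still pointing; no verdict was returned.

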